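Start up the microscope station's units in order

TASK

Start up the inspection station by pressing in three push keys with a fingertip, one after the other: first the yellow key on the light unit, then the green key on the pump unit, then the blue key on the camera unit, each pressed lightly (a few newtons, never 20 N) and well in, to the end of its 1 cm of travel or nearly, where it stays by itself. Leave the red key on the purge unit out. Nothing is picked up, and the units, vials, dish, beaker, slide box and brush must stay where they stand.

Things in the scene. Friction and masses are not known exactly. Their poses are not given: they have to be found in the camera images.
- light_unit: The light unit: grey box with a black dimmer knob and a small lamp dome on the far half of its top (14 mm high). Loose, about 0.8 kg, on rubber feet, 110 (x) x 85 (y) x 45 mm to its flat top; origin at the centre of its underside, z up, the key on its -x half.
- light_key_top (a point): Centre of the top face of the light unit's yellow push key, a round key 30 mm across, standing 18 to 20 mm out of the unit's top at the start; 18 mm from the unit's centre line towards its -x end. The point moves with the key; the key's cap also gives by itself on a spring, 1.5 N per mm and at most 7 mm, and comes back when let go.
- light_key (a joint): How far the yellow key is pushed down, in m: 0 fully out, 0.010 at its stop (then still 10 mm proud); it starts between 0 and 0.002. No spring: it slides down against about 2.5 N of friction, after its sprung cap has given about 1.5 mm, and stays where it is left; the cap cushions its stop. It counts as in from 0.006 on.
- pump_unit: The pump unit: white box with a flat dark display on the far half of its top and a round grey pump head (46 mm across) standing 16 mm out of its far side. Loose, about 0.8 kg, on rubber feet, 110 (x) x 85 (y) x 60 mm to its flat top; origin at the centre of its underside, z up, the key on its -x half.
- pump_key_top (a point): Centre of the top face of the pump unit's green push key, a round key 30 mm across, standing 18 to 20 mm out of the unit's top at the start; 18 mm from the unit's centre line towards its -x end. The point moves with the key; the key's cap also gives by itself on a spring, 1.5 N per mm and at most 7 mm, and comes back when let go.
- pump_key (a joint): How far the green key is pushed down, in m: 0 fully out, 0.010 at its stop (then still 10 mm proud); it starts between 0 and 0.002. No spring: it slides down against about 2.5 N of friction, after its sprung cap has given about 1.5 mm, and stays where it is left; the cap cushions its stop. It counts as in from 0.006 on.
- camera_unit: The camera unit: black box with a teal band round it and a round black lens port (34 mm across, 12 mm high) on the far half of its top. Loose, about 0.8 kg, on rubber feet, 110 (x) x 85 (y) x 50 mm to its flat top; origin at the centre of its underside, z up, the key on its -x half.
- camera_key_top (a point): Centre of the top face of the camera unit's blue push key, a round key 30 mm across, standing 18 to 20 mm out of the unit's top at the start; 18 mm from the unit's centre line towards its -x end. The point moves with the key; the key's cap also gives by itself on a spring, 1.5 N per mm and at most 7 mm, and comes back when let go.
- camera_key (a joint): How far the blue key is pushed down, in m: 0 fully out, 0.010 at its stop (then still 10 mm proud); it starts between 0 and 0.002. No spring: it slides down against about 2.5 N of friction, after its sprung cap has given about 1.5 mm, and stays where it is left; the cap cushions its stop. It counts as in from 0.006 on.
- purge_unit: The purge unit: light grey box with a small steel-and-brass valve (14 mm high) on the far half of its top. Loose, about 0.8 kg, on rubber feet, 110 (x) x 85 (y) x 52 mm to its flat top; origin at the centre of its underside, z up, the key on its -x half.
- purge_key_top (a point): Centre of the top face of the purge unit's red push key, a round key 30 mm across, standing 18 to 20 mm out of the unit's top at the start; 18 mm from the unit's centre line towards its -x end. The point moves with the key; the key's cap also gives by itself on a spring, 1.5 N per mm and at most 7 mm, and comes back when let go.
- purge_key (a joint): How far the red key is pushed down, in m: 0 fully out, 0.010 at its stop (then still 10 mm proud); it starts between 0 and 0.002. No spring: it slides down against about 2.5 N of friction, after its sprung cap has given about 1.5 mm, and stays where it is left; the cap cushions its stop. It must stay out.
- vial_green_mid (a point): Bystander, loose: green vial with a red cap, 29 mm across, 60 mm tall; centre, half-way up.
- vial_blue_mid (a point): Bystander, loose: blue vial with a red cap, 29 mm across, 60 mm tall; centre, half-way up.
- beaker_mid (a point): Bystander, loose: clear empty beaker, 60 mm across, 70 mm tall; centre, half-way up.
- slide_box_mid (a point): Bystander, loose: blue slide box with a paper top, 80 x 55 x 30 mm; its centre.
- dish_mid (a point): Bystander, loose: pale round dish, 70 mm across, with a green chip on it, 15 mm tall in all; its centre.
- tool_brush_grip (a point): Bystander, loose: small brush, 120 mm long, lying flat; point on its handle.

How it is judged:
By the outcome, as a careful person would: the job done as asked, in the order asked, and still so for the second after the job is handed in, with the robot touching nothing.
It also fails if it takes over 54 s, if anything falls off the work surface, if the arm or the gripper's body presses on something with over 40 N, if the wrist force passes 120 N, or if a joint passes its speed limit or range.

ROBOT

A 6-joint arm with a two-finger parallel gripper is mounted at the origin on the work surface. World frame = base frame: x ahead of the robot, y to its left, z up, the work surface at z = 0. Lengths are in m, angles in rad, forces in N, time in s.
With the tool pointing down it reaches from about 0.375 to 0.9 m from the base axis. Payload 3.1 kg.
Tool frame: the origin (TCP) lies on the mounting face of the last link; the fingertips stand 182 mm ahead of it and the grasp point (between the pads) lies 164 mm ahead of it; z points along the fingers, y is the direction in which the jaws open and shut (so a half turn about z gives the same grasp; the last joint's range is limited). The gripper opens to 87 mm and grips with 3 to 60 N. Pads are 19 mm wide; open, the fingers measure 117 mm over their backs; the gripper's body (75 mm by 190 mm) begins 51 mm behind the grasp point.
Start: joints at [-1.28, 0.527, 1.433, -0, 1.181, -0.178], TCP at [0.282, -0.558, 0.405] pointing down, gripper open.
Joint ranges: [-3.08, 3.08], [-0.75, 2.2], [0.22, 2.44], [-1.43, 4.57], [0, 2.65], [-2.85, 2.85]. Speed limits (rad/s): [2.79, 2.79, 3.14, 3.14, 3.14, 3.14].

INTERFACE

Orientations are given as a unit quaternion [x, y, z, w].
In Python, from rig import robot, camera, camera_model gives the robot as it stands.
- The arm moves only by the tool drive_tool, never from a script. Its argument "plan" is a list that holds one entry, the list of rows, each a list of 6 numbers: the shift along the world's x, y, z in units of 2.5 cm (1.0 is 2.5 cm), then the turn, a rotation vector about the world's x, y, z in units of 6 degrees (1.0 is 6 degrees). A call has 1 to 8 rows; each row shifts and turns the commanded pose from where the row before left it; what a row does not reach is not made up. A row lasts 1/8 s, in which the tool goes at most 62.5 mm and 10.7 degrees, less where a joint would pass 70% of its speed; a pose out of reach is approached as far as the arm can. A call with a number of a shift or a turn outside -1 to 1 is refused whole. A call with a gripper value outside its range is refused whole. "grip" is the closure, from 0 (fully open) to 1 (shut), set as the call begins (left out, the last holds). The fingers move at their own pace and stop on an object; "force" is the grip in N (left out, the last holds). Time passes only in rows, so rows that do not move let the fingers close. It gives the time, the measured TCP pose, the force and the opening at its end, in the units of the state.
- robot.get_obs(): the state, without advancing time (a new reading comes with each control period).
- camera(name): name is "scene" or "top"; returns the picture (400x640x3 uint8, red, green, blue); there is no depth.
- camera_model(name): a dict with "K" (3x3 intrinsics, pixels), "k1" (the pictures are not rectified: a ray, as slopes to the right and down, at radius r is drawn at 1 + k1 r^2 times it, then the intrinsics apply), "world_to_cam" (4x4, takes a point from world to camera coordinates). Camera axes: x right, y up, looking along -z (the intrinsics and any distortion apply to the point x, -y, -z); pixel columns grow to the right and rows downward; lengths in m; the calibration is good to about 2 mm. A picture is of the moment at which its call begins. camera_model takes no time and is no camera call.
- robot.hand_in(): hands the job in, once; it reports no verdict.
The state is a dict: "time": time; "q": joint angles; "joint_velocities": joint speeds; "joint_torque": joint torques, N m; "position": TCP position; "tool_rot": TCP orientation; "ft_force": force on the tool from outside, world axes, zero at the start; "moment": the same for the moment, N m; "grip_width": finger opening in m.
Only numpy, scipy, OpenCV 4.12 (cv2) and the standard library are available. Lean on these libraries where they do the work, as an engineer would, in place of code of your own. Each camera call takes 0.05 s, during which the arm holds its last target.

## Working session

There is one attempt and no reset: what is moved stays moved. The work goes in short steps, Python scripts to look and compute and a tool call to move; the robot and the scene stay as the last step left them, time stands still between calls to the robot, and variables do not carry over. Pictures are saved under pics/ and viewed, and the job is handed in when it is done.

Besides the shell and the picture viewer there is one more tool, called after ">>>" as name(argument=value, ...), one argument or row to a line, values as JSON. drive_tool: Moves the arm, as the interface text tells. Shifts and turns lie within -1 to 1; 1 stands for 2.5 cm of shift or 6 degrees of turn. Its arguments: {"type":"object","properties":{"plan":{"type":"array","items":{"type":"array","items":{"type":"array","items":{"type":"number","minimum":-1,"maximum":1}}}},"grip":{"type":"number"},"force":{"type":"number"}},"required":["plan"]}

```bash
ls; mkdir -p pics
python3 - <<'E'
from rig import robot,camera,camera_model
import cv2
for n in("scene","top"):
    cv2.imwrite(f"pics/{n}0.png",cv2.cvtColor(camera(n),cv2.COLOR_RGB2BGR)); print(camera_model(n))
print(robot.get_obs())
E
```

```text
pics
{'K': array([[405.9258096 ,   0.        , 320.68843756],
       [  0.        , 405.9258096 , 205.85051374],
       [  0.        ,   0.        ,   1.        ]]), 'k1': -0.007036994544309245, 'world_to_cam': array([[-0.4147341 ,  0.90987913, -0.01075103,  0.24142838],
       [-0.73365609, -0.32737356,  0.59546226,  0.36889248],
       [ 0.53827908,  0.25484606,  0.80331134, -1.42114754],
       [ 0.        ,  0.        ,  0.        ,  1.        ]])}
{'K': array([[387.82572525,   0.        , 317.01463595],
       [  0.        , 387.82572525, 196.59248327],
       [  0.        ,   0.        ,   1.        ]]), 'k1': -0.062415462177613575, 'world_to_cam': array([[ 2.39796431e-02, -9.99712430e-01,  1.86932300e-04,
         1.82778705e-03],
       [ 9.86248557e-01,  2.36872753e-02,  1.63562514e-01,
        -5.80552618e-01],
       [-1.63519906e-01, -3.73780901e-03,  9.86532954e-01,
        -9.80484301e-01],
       [ 0.00000000e+00,  0.00000000e+00,  0.00000000e+00,
         1.00000000e+00]])}
{'time': 0.1, 'q': array([-1.28049553e+00,  5.28375913e-01,  1.43379205e+00, -1.39739644e-05,
        1.18141783e+00, -1.78528910e-01]), 'joint_velocities': array([-1.21339923e-04, -2.77936893e-03, -2.57198124e-03, -7.55790087e-04,
        6.87414028e-05, -2.93759941e-05]), 'joint_torque': array([-8.50199085e-04, -4.40988350e+01, -1.77149230e+01,  6.34048996e-02,
        5.33827522e-02, -5.54975406e-05]), 'position': array([ 0.28231792, -0.55724728,  0.40386179]), 'tool_rot': array([ 9.72649321e-01,  2.32276355e-01, -6.21165000e-05, -9.94653073e-04]), 'ft_force': array([-0.20149917,  0.04511451, -0.03095672]), 'moment': array([-0.00588087,  0.01456193,  0.02786661]), 'grip_width': 0.08702396377899069}
```

View pics/scene0.png

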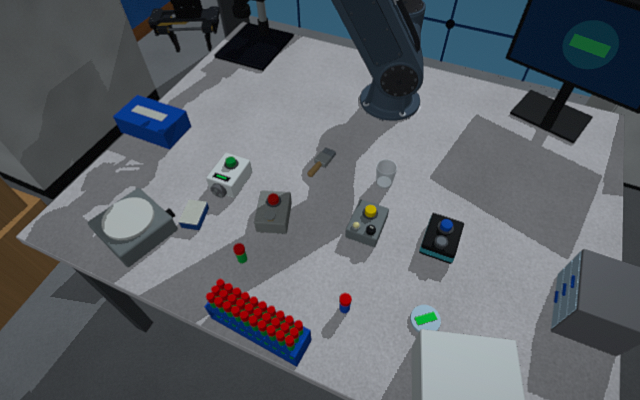

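View pics/top0.png

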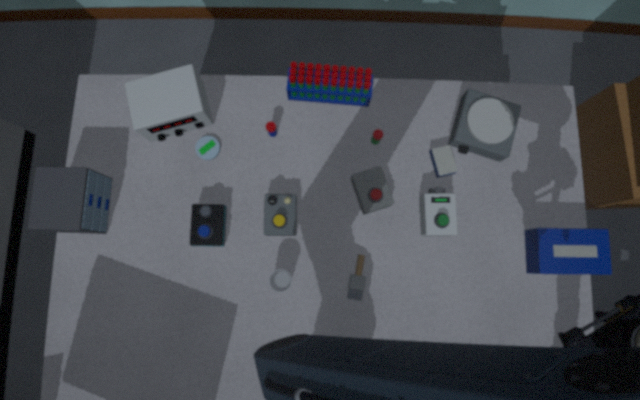

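The scene view shows the four units: pump (230,162), purge (273,200, red), light (370,211) and camera (446,227). In the top view the keys are at green (442,220), red (375,195), yellow (279,221) and blue (205,231). Next I measure them in both views.

```bash
cat > h.py <<'E'
import numpy as np,cv2
from rig import camera_model
def ray(n,u,v):
    m=camera_model(n);K=m["K"];W=m["world_to_cam"]
    p=cv2.undistortPoints(np.array([[[u,v]]],float),K,np.array([m["k1"],0,0,0,0.]))[0,0]
    R=W[:3,:3];c=-R.T@W[:3,3];d=R.T@np.array([p[0],-p[1],-1]);return c,d/np.linalg.norm(d)
def plane(n,u,v,z):
    c,d=ray(n,u,v);return c+d*(z-c[2])/d[2]
def tri(a,b):
    (c1,d1),(c2,d2)=a,b
    t=np.linalg.lstsq(np.c_[d1,-d2],c2-c1,rcond=None)[0]
    p,q=c1+t[0]*d1,c2+t[1]*d2
    return (p+q)/2,np.linalg.norm(p-q)
G={'yellow':((20,35),(370,211),(279,221),.064,.045),'green':((45,85),(231,162),(442,220),.079,.06),'blue':((105,128),(446,227),(205,231),.069,.05),'red':((-6,6),(273,200),(375,195),.071,.052)}
def blob(n,im,col):
    (lo,hi),s,t,_,_=G[col];u,v=s if n=='scene' else t
    hsv=cv2.cvtColor(im,cv2.COLOR_BGR2HSV);H=hsv[...,0].astype(int)
    if lo<0: H=np.where(H>90,H-180,H)
    m=((H>=lo)&(H<=hi)&(hsv[...,1]>110)&(hsv[...,2]>45)).astype(np.uint8)
    w=np.zeros_like(m);w[v-14:v+15,u-14:u+15]=1;m*=w
    k,l,st,ce=cv2.connectedComponentsWithStats(m)
    i=1+np.argmax(st[1:,4]);return ce[i],st[i]
E
python3 - <<'E'
from h import *
ims={n:cv2.imread(f'pics/{n}0.png') for n in('scene','top')}
for c in G:
    z=G[c][3]; r={}
    for n in ims:
        ce,st=blob(n,ims[n],c);r[n]=ce;print(c,n,ce.round(1),st, plane(n,*ce,z).round(4))
    print('  tri',*tri(ray('scene',*r['scene']),ray('top',*r['top'])))
rows=[]
for n,u,v in(('scene',370,211),('scene',446,230),('scene',230,172),('top',280,215),('top',207,225),('top',440,214)):
    c=ims[n][v-30:v+30,u-30:u+30];rows.append(cv2.resize(c,(260,260),interpolation=cv2.INTER_CUBIC))
cv2.imwrite('pics/crops.png',np.vstack([np.hstack(rows[:3]),np.hstack(rows[3:])]))
E
```

```text
yellow scene [370.2 210.7] [365 205  12  13 123] [0.5209 0.1149 0.064 ]
yellow top [278.8 219.9] [273 214  12  13 117] [0.5141 0.1129 0.064 ]
  tri [0.51497675 0.11357387 0.05580305] 0.00028208925377423374
green scene [230.3 161.9] [226 157  10  11  90] [ 0.5325 -0.3027  0.079 ]
green top [442.4 219.6] [438 214  10  12  90] [ 0.5232 -0.307   0.079 ]
  tri [ 0.52439855 -0.31051401  0.06764441] 0.0004273769123887916
blue scene [446.  224.8] [440 218  14  14 142] [0.4876 0.3059 0.069 ]
blue top [203.5 230.4] [197 224  14  14 143] [0.4815 0.3056 0.069 ]
  tri [0.48216723 0.30685753 0.06229028] 0.001429918035749302
red scene [272.9 198.9] [268 193  11  12 109] [ 0.5945 -0.133   0.071 ]
red top [375.5 193.8] [371 189  11  11  91] [ 0.5875 -0.136   0.071 ]
  tri [ 0.58897698 -0.13720275  0.06222116] 0.00033242059441768835
```

View pics/crops.png

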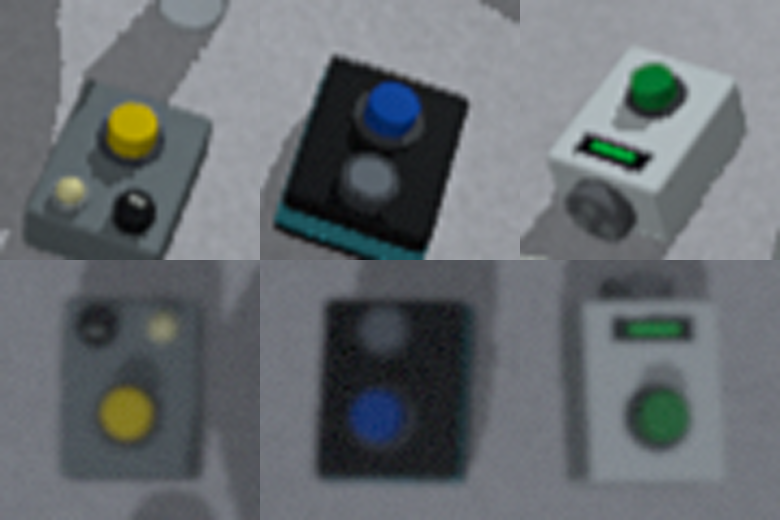

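Triangulation puts the blob mid-heights about 7–10 mm under the cap tops, as expected because the masks include the cap sides. The x,y values agree between views. I'll shut the gripper and go to the yellow key at (0.515, 0.1135).

>>> drive_tool(
  plan=[
    [[0.33,0.96,-0.1,0,0,0],[0.33,0.96,-0.1,0,0,0],[0.33,0.96,-0.1,0,0,0],[0.33,0.96,-0.1,0,0,0],[0.33,0.96,-0.1,0,0,0],[0.33,0.96,-0.1,0,0,0],[0.33,0.96,-0.1,0,0,0],[0.33,0.96,-0.1,0,0,0]],
  ],
  grip=1,
  force=10,
)

```text
time: 1.1
position: [0.3488, -0.3641, 0.3846]
tool_rot: [0.973, 0.232, 0.0, -0.0]
ft_force: [-0.0, -0.3, 0.2]
grip_width: 0.015
```

>>> drive_tool(
  plan=[
    [[0.33,0.96,-0.1,0,0,0],[0.33,0.96,-0.1,0,0,0],[0.33,0.96,-0.1,0,0,0],[0.33,0.96,-0.1,0,0,0],[0.33,0.96,-0.1,0,0,0],[0.33,0.96,-0.1,0,0,0],[0.33,0.96,-0.1,0,0,0],[0.33,0.96,-0.1,0,0,0]],
  ],
)

```text
time: 2.1
position: [0.4146, -0.1721, 0.3647]
tool_rot: [0.973, 0.232, 0.0, 0.0]
ft_force: [0.6, -0.2, 0.6]
grip_width: 0.0006
```

>>> drive_tool(
  plan=[
    [[0.33,0.96,-0.1,0,0,0],[0.33,0.96,-0.1,0,0,0],[0.33,0.96,-0.1,0,0,0],[0.33,0.96,-0.1,0,0,0],[0.33,0.96,-0.1,0,0,0],[0.33,0.96,-0.1,0,0,0],[0.33,0.96,-0.1,0,0,0],[0.33,0.96,-0.1,0,0,0]],
  ],
)

```text
time: 3.1
position: [0.4803, 0.0199, 0.3447]
tool_rot: [0.973, 0.232, 0.0, 0.0]
ft_force: [-1.4, -0.6, -0.1]
grip_width: 0.0006
```

>>> drive_tool(
  plan=[
    [[0.33,0.96,-0.1,0,0,0],[0.33,0.96,-0.1,0,0,0],[0.33,0.96,-0.1,0,0,0],[0.33,0.96,-0.1,0,0,0],[0,0,0,0,0,0],[0,0,0,0,0,0]],
  ],
)

```text
time: 3.85
position: [0.5129, 0.1145, 0.3346]
tool_rot: [0.973, 0.233, -0.0, 0.0]
ft_force: [-0.4, 0.1, 0.7]
grip_width: 0.0002
```

>>> drive_tool(
  plan=[
    [[0.08,-0.04,-0.8,0,0,0],[0,0,-0.8,0,0,0],[0,0,-0.8,0,0,0],[0,0,-0.7,0,0,0],[0,0,0,0,0,0],[0,0,0,0,0,0]],
  ],
)

```text
time: 4.6
position: [0.5155, 0.113, 0.2578]
tool_rot: [0.973, 0.232, 0.0, 0.0]
ft_force: [-0.2, 0.2, -0.4]
grip_width: 0.0005
```

Run:
```python
from h import *
from rig import camera,robot
im={n:cv2.cvtColor(camera(n),cv2.COLOR_RGB2BGR) for n in('scene','top')}
a=cv2.resize(im['scene'][150:270,310:430],(400,400),interpolation=2);b=cv2.resize(im['top'][160:280,220:340],(400,400),interpolation=2)
cv2.imwrite('pics/y1.png',np.hstack([a,b]));print(robot.get_obs()['position'],robot.get_obs()['ft_force'])
```

```text
[0.51567804 0.11321339 0.25811754] [0.341412   0.51517515 0.81646306]
```

View pics/y1.png

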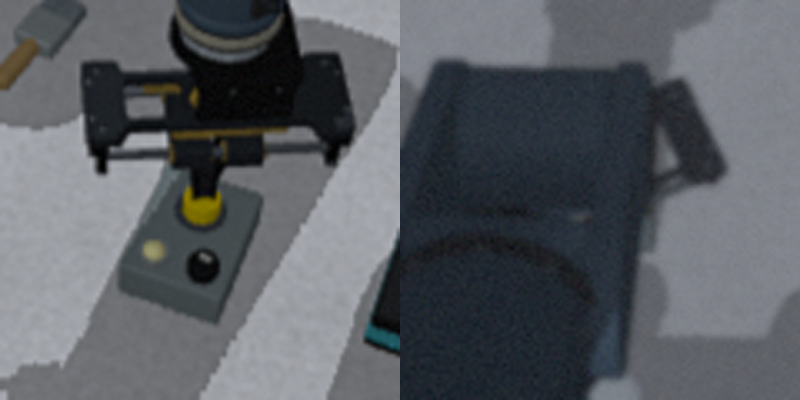

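The scene view shows the shut fingertips directly above the yellow cap, at about (203,195) in the left crop. I press slowly.

>>> drive_tool(
  plan=[
    [[0,0,-0.12,0,0,0],[0,0,-0.12,0,0,0],[0,0,-0.12,0,0,0],[0,0,-0.12,0,0,0],[0,0,-0.12,0,0,0],[0,0,0,0,0,0],[0,0,0,0,0,0]],
  ],
)

```text
time: 5.58
position: [0.5154, 0.1135, 0.2423]
tool_rot: [0.973, 0.232, -0.0, -0.0]
ft_force: [-1.0, -0.1, 2.7]
grip_width: 0.0004
```

>>> drive_tool(
  plan=[
    [[0,0,-0.08,0,0,0],[0,0,-0.08,0,0,0],[0,0,-0.08,0,0,0],[0,0,0,0,0,0],[0,0,0,0,0,0]],
  ],
)

```text
time: 6.2
position: [0.5154, 0.1135, 0.2362]
tool_rot: [0.973, 0.232, -0.0, -0.0]
ft_force: [-0.0, 0.4, 2.6]
grip_width: 0.0003
```

>>> drive_tool(
  plan=[
    [[0,0,-0.06,0,0,0],[0,0,-0.06,0,0,0],[0,0,0,0,0,0],[0,0,0,0,0,0]],
  ],
)

```text
time: 6.7
position: [0.5154, 0.1135, 0.2335]
tool_rot: [0.973, 0.232, 0.0, -0.0]
ft_force: [-0.8, 0.7, 5.5]
grip_width: 0.0001
```

Force rose from 2.6 to 5.5 N, so the key is at its stop. I lift and go to green at (0.5245, -0.310).

>>> drive_tool(
  plan=[
    [[0,0,0.4,0,0,0],[0,0,0.8,0,0,0],[0,0,1,0,0,0],[0,0,1,0,0,0],[0.02,-0.94,0,0,0,0],[0.02,-0.94,0,0,0,0],[0.02,-0.94,0,0,0,0],[0.02,-0.94,0,0,0,0]],
  ],
)

```text
time: 7.7
position: [0.5173, 0.0187, 0.3134]
tool_rot: [0.973, 0.232, 0.0, 0.0]
ft_force: [-0.6, -0.8, -0.3]
grip_width: 0.0
```

>>> drive_tool(
  plan=[
    [[0.02,-0.94,0,0,0,0],[0.02,-0.94,0,0,0,0],[0.02,-0.94,0,0,0,0],[0.02,-0.94,0,0,0,0],[0.02,-0.94,0,0,0,0],[0.02,-0.94,0,0,0,0],[0.02,-0.94,0,0,0,0],[0.02,-0.94,0,0,0,0]],
  ],
)

```text
time: 8.7
position: [0.5213, -0.1694, 0.3133]
tool_rot: [0.973, 0.232, -0.0, 0.0]
ft_force: [-0.7, 0.4, -0.9]
grip_width: 0.0006
```

>>> drive_tool(
  plan=[
    [[0.02,-0.94,0,0,0,0],[0.02,-0.94,0,0,0,0],[0.02,-0.94,0,0,0,0],[0.02,-0.94,0,0,0,0],[0.02,-0.94,0,0,0,0],[0.02,-0.94,0,0,0,0],[0,0,0,0,0,0],[0,0,0,0,0,0]],
  ],
)

```text
time: 9.7
position: [0.5241, -0.3091, 0.313]
tool_rot: [0.973, 0.232, -0.0, -0.001]
ft_force: [0.8, -0.1, 0.8]
grip_width: 0.0004
```

Run:
```python
from h import *
from rig import camera,robot
im={n:cv2.cvtColor(camera(n),cv2.COLOR_RGB2BGR) for n in('scene','top')}
for n in im: cv2.imwrite(f'pics/{n}2.png',im[n])
a=cv2.resize(im['scene'][100:240,170:310],(400,400),interpolation=2);b=cv2.resize(im['scene'][150:270,310:430],(400,400),interpolation=2)
cv2.imwrite('pics/g1.png',np.hstack([a,b]))
r={n:blob(n,im[n],'yellow')[0] for n in im};print(r,tri(ray('scene',*r['scene']),ray('top',*r['top'])))
```

```text
{'scene': array([369.94, 211.76]), 'top': array([279.08080808, 220.15151515])} (array([0.51495255, 0.11340204, 0.05102896]), np.float64(0.00032134747029304906))
```

View pics/g1.png

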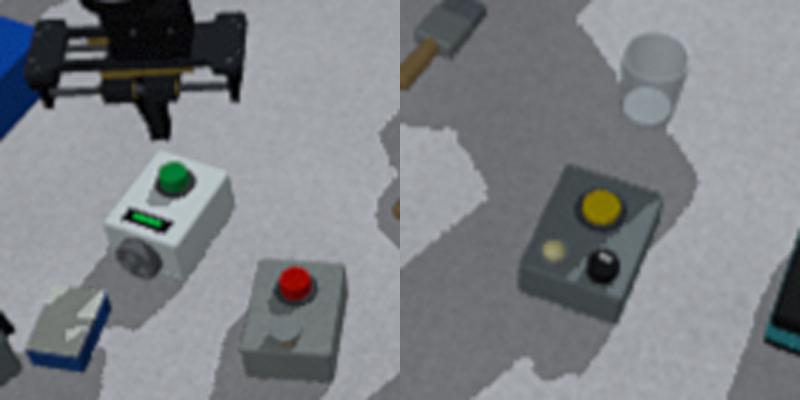

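The yellow key (right crop, 602,207) now stands visibly lower and has not shifted in x,y. The gripper is above the green key, so I descend.

>>> drive_tool(
  plan=[
    [[0,-0.04,-0.5,0,0,0],[0,0,-0.5,0,0,0],[0,0,-0.5,0,0,0],[0,0,-0.1,0,0,0],[0,0,0,0,0,0],[0,0,0,0,0,0]],
  ],
)

```text
time: 10.55
position: [0.5246, -0.3107, 0.2736]
tool_rot: [0.973, 0.232, 0.0, 0.0]
ft_force: [-0.1, 0.7, -0.3]
grip_width: 0.0006
```

Run:
```python
from h import *
from rig import camera,robot
s=cv2.cvtColor(camera('scene'),cv2.COLOR_RGB2BGR)
cv2.imwrite('pics/g2.png',cv2.resize(s[100:220,170:290],(500,500),interpolation=2));print(robot.get_obs()['position'])
```

```text
[ 0.52457231 -0.31070782  0.27371202]
```

View pics/g2.png

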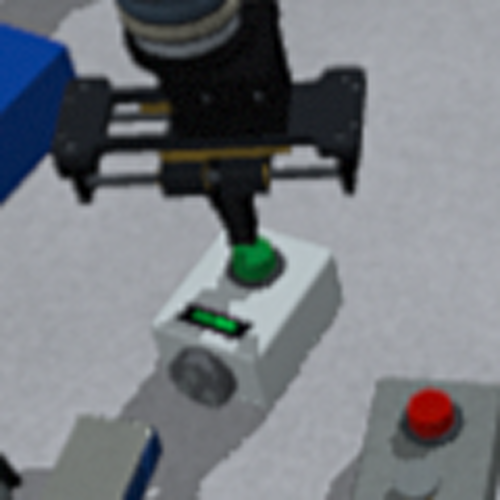

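The fingertips sit over the green cap, about 2–3 mm towards -y. I make a small correction and then press.

>>> drive_tool(
  plan=[
    [[0.04,0.08,-0.1,0,0,0],[0,0,-0.12,0,0,0],[0,0,-0.12,0,0,0],[0,0,-0.12,0,0,0],[0,0,-0.1,0,0,0],[0,0,0,0,0,0],[0,0,0,0,0,0]],
  ],
)

```text
time: 11.48
position: [0.5254, -0.3085, 0.2594]
tool_rot: [0.973, 0.232, -0.0, -0.0]
ft_force: [0.8, 0.4, 1.6]
grip_width: 0.0002
```

>>> drive_tool(
  plan=[
    [[0,0,-0.1,0,0,0],[0,0,-0.1,0,0,0],[0,0,-0.1,0,0,0],[0,0,0,0,0,0],[0,0,0,0,0,0]],
  ],
)

```text
time: 12.1
position: [0.5254, -0.3085, 0.2517]
tool_rot: [0.973, 0.232, -0.0, -0.0]
ft_force: [-0.4, 1.1, 1.7]
grip_width: 0.0006
```

Tip is at 0.0697 m, so about 1–3 mm more to the stop.

>>> drive_tool(
  plan=[
    [[0,0,-0.07,0,0,0],[0,0,-0.07,0,0,0],[0,0,0,0,0,0],[0,0,0,0,0,0]],
  ],
)

```text
time: 12.6
position: [0.5254, -0.3085, 0.2487]
tool_rot: [0.973, 0.232, 0.0, 0.0]
ft_force: [-1.6, 1.3, 5.5]
grip_width: 0.0001
```

>>> drive_tool(
  plan=[
    [[0,0,0.4,0,0,0],[0,0,0.8,0,0,0],[0,0,0.9,0,0,0],[0,0,0.8,0,0,0],[-0.07,0.95,0,0,0,0],[-0.07,0.95,0,0,0,0],[-0.07,0.95,0,0,0,0],[-0.07,0.95,0,0,0,0]],
  ],
)

```text
time: 13.6
position: [0.518, -0.2111, 0.3201]
tool_rot: [0.973, 0.233, -0.001, -0.001]
ft_force: [0.6, -0.5, -0.3]
grip_width: 0.0004
```

>>> drive_tool(
  plan=[
    [[-0.07,0.95,0,0,0,0],[-0.07,0.95,0,0,0,0],[-0.07,0.95,0,0,0,0],[-0.07,0.95,0,0,0,0],[-0.07,0.95,0,0,0,0],[-0.07,0.95,0,0,0,0],[-0.07,0.95,0,0,0,0],[-0.07,0.95,0,0,0,0]],
  ],
)

```text
time: 14.6
position: [0.5041, -0.022, 0.3208]
tool_rot: [0.973, 0.232, 0.0, 0.0]
ft_force: [0.1, -0.6, -0.8]
grip_width: 0.0003
```

>>> drive_tool(
  plan=[
    [[-0.07,0.95,0,0,0,0],[-0.07,0.95,0,0,0,0],[-0.07,0.95,0,0,0,0],[-0.07,0.95,0,0,0,0],[-0.07,0.95,0,0,0,0],[-0.07,0.95,0,0,0,0],[-0.07,0.95,0,0,0,0],[-0.07,0.95,0,0,0,0]],
  ],
)

```text
time: 15.6
position: [0.4898, 0.1679, 0.3208]
tool_rot: [0.973, 0.232, 0.0, 0.0]
ft_force: [-0.3, -0.3, 0.3]
grip_width: -0.0001
```

>>> drive_tool(
  plan=[
    [[-0.07,0.95,0,0,0,0],[-0.07,0.95,0,0,0,0],[-0.07,0.95,0,0,0,0],[-0.07,0.95,0,0,0,0],[-0.07,0.95,0,0,0,0],[0,0.85,0,0,0,0],[0,0,0,0,0,0],[0,0,0,0,0,0]],
  ],
)

```text
time: 16.6
position: [0.4814, 0.3062, 0.3206]
tool_rot: [0.973, 0.232, -0.0, 0.0]
ft_force: [-0.3, -0.3, -0.3]
grip_width: 0.0005
```

Run:
```python
from h import *
from rig import camera,robot
im={n:cv2.cvtColor(camera(n),cv2.COLOR_RGB2BGR) for n in('scene','top')}
for n in im: cv2.imwrite(f'pics/{n}3.png',im[n])
a=cv2.resize(im['scene'][100:240,170:310],(400,400),interpolation=2);b=cv2.resize(im['scene'][150:290,370:510],(400,400),interpolation=2)
cv2.imwrite('pics/b1.png',np.hstack([a,b]))
r={n:blob(n,im[n],'green')[0] for n in im};print(r,tri(ray('scene',*r['scene']),ray('top',*r['top'])))
```

```text
{'scene': array([230.58108108, 162.66216216]), 'top': array([441.83333333, 219.88888889])} (array([ 0.52407029, -0.31038041,  0.06406728]), np.float64(0.00014423757462677056))
```

View pics/b1.png

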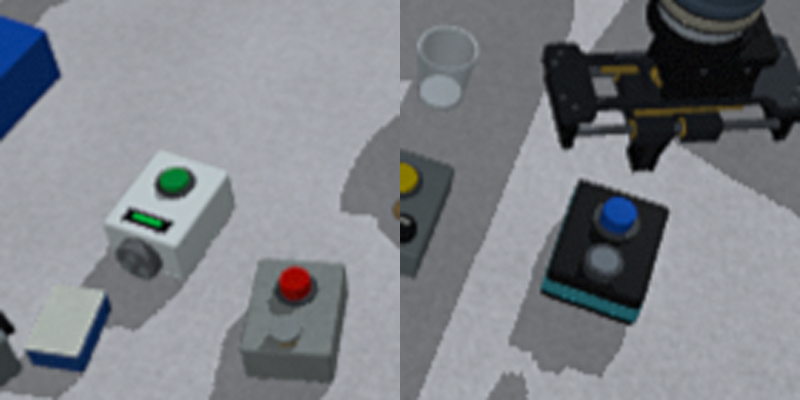

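Green (left crop, 175,181) is now low and the unit hasn't moved. The gripper is above blue, so I descend to just over it.

>>> drive_tool(
  plan=[
    [[0.02,0.02,-0.6,0,0,0],[0,0,-0.7,0,0,0],[0,0,-0.6,0,0,0],[0,0,-0.3,0,0,0],[0,0,0,0,0,0],[0,0,0,0,0,0]],
  ],
)

```text
time: 17.45
position: [0.4824, 0.3071, 0.2661]
tool_rot: [0.973, 0.232, 0.0, -0.0]
ft_force: [0.3, 0.7, -0.7]
grip_width: 0.0007
```

Run:
```python
from h import *
from rig import camera,robot
s=cv2.cvtColor(camera('scene'),cv2.COLOR_RGB2BGR)
cv2.imwrite('pics/b2.png',cv2.resize(s[160:280,380:500],(500,500),interpolation=2));print(robot.get_obs()['position'])
```

```text
[0.48238387 0.30708843 0.26625195]
```

View pics/b2.png

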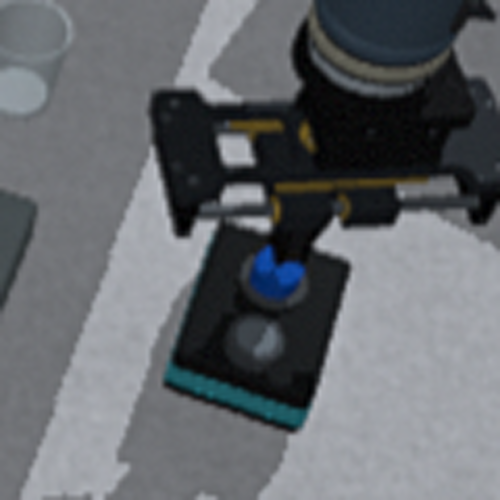

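The tips are centred over the blue cap. I press.

>>> drive_tool(
  plan=[
    [[0,0,-0.16,0,0,0],[0,0,-0.16,0,0,0],[0,0,-0.12,0,0,0],[0,0,-0.12,0,0,0],[0,0,-0.12,0,0,0],[0,0,-0.08,0,0,0],[0,0,0,0,0,0],[0,0,0,0,0,0]],
  ],
)

```text
time: 18.5
position: [0.4821, 0.307, 0.2469]
tool_rot: [0.973, 0.232, 0.0, -0.0]
ft_force: [-0.2, -0.7, 2.5]
grip_width: 0.0
```

>>> drive_tool(
  plan=[
    [[0,0,-0.1,0,0,0],[0,0,-0.1,0,0,0],[0,0,0,0,0,0],[0,0,0,0,0,0]],
  ],
)

```text
time: 19.0
position: [0.4821, 0.307, 0.2417]
tool_rot: [0.973, 0.232, -0.0, 0.0]
ft_force: [-1.3, 0.2, 2.4]
grip_width: 0.0005
```

>>> drive_tool(
  plan=[
    [[0,0,-0.07,0,0,0],[0,0,-0.07,0,0,0],[0,0,0,0,0,0],[0,0,0,0,0,0]],
  ],
)

```text
time: 19.5
position: [0.4821, 0.307, 0.2386]
tool_rot: [0.973, 0.232, 0.0, -0.0]
ft_force: [-1.9, 0.1, 6.4]
grip_width: 0.0006
```

>>> drive_tool(
  plan=[
    [[0,0,0.4,0,0,0],[0,0,0.8,0,0,0],[0,0,1,0,0,0],[0,0,1,0,0,0],[0,0,1,0,0,0],[0,0,0.6,0,0,0],[0,0,0,0,0,0],[0,0,0,0,0,0]],
  ],
)

```text
time: 20.5
position: [0.4818, 0.3068, 0.3574]
tool_rot: [0.973, 0.232, -0.001, 0.0]
ft_force: [-0.3, 0.1, -1.0]
grip_width: 0.0005
```

Run:
```python
from h import *
from rig import camera,robot
im={n:cv2.cvtColor(camera(n),cv2.COLOR_RGB2BGR) for n in('scene','top')}
for n in im: cv2.imwrite(f'pics/{n}4.png',im[n])
s=im['scene'];C=[(231,170),(273,210),(370,215),(446,230)]
cv2.imwrite('pics/f.png',np.vstack([np.hstack([cv2.resize(i[v-30:v+30,u-30:u+30],(200,200),interpolation=2) for u,v in C]) for i in (cv2.imread('pics/scene0.png'),s)]))
for c in G: print(c,blob('scene',cv2.imread('pics/scene0.png'),c)[0],blob('scene',s,c)[0])
```

```text
yellow [370.16260163 210.73170732] [369.94 211.76]
green [230.34444444 161.9       ] [230.51351351 162.72972973]
blue [446.00704225 224.78873239] [445.45614035 225.72807018]
red [272.91743119 198.87155963] [272.88073394 198.78899083]
```

View pics/f.png

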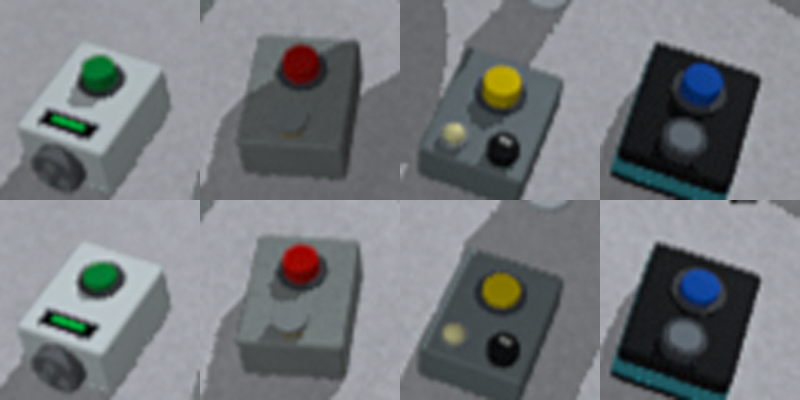

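View pics/scene4.png

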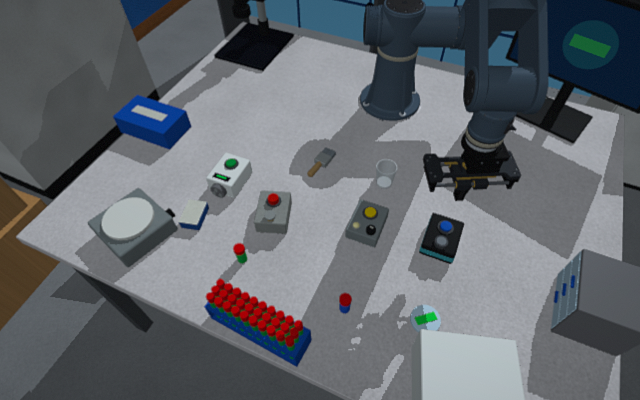

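The before/after crops show the yellow, green and blue keys lower and the red key unchanged at (273,199). No unit or bystander has moved and the gripper is clear. I hand in.

```bash
python3 -c "
from rig import robot
print(robot.hand_in())"
```

```text
the job is handed in; nothing more can be done
None
```

I pressed yellow, then green, then blue with the shut fingertips, and handed the job in at about 20.5 s. The hand-in gave no verdict.

- **Presses:** Each key slid at about 2–3 N. The force then rose to 5.5, 5.5 and 6.4 N at about the expected stop heights, so all three should be at or within about 1 mm of their stops.
- **Final pictures:** The three pressed keys stand visibly lower. The red key, the units and the bystanders look unmoved, and the gripper is about 12 cm above the blue key.
- **Small disagreement:** Before the green press, the two camera views differed by a few millimetres on that key's position. I moved the tips 1 mm in x and 2 mm in y before pressing, still well within the 30 mm cap.

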